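Open the fume booth to its working height

TASK

Get the bench-top fume booth ready for work: first press its start button (the small flat one on the starter box at the booth's right side, not the mushroom-headed stop button) to start the extraction, then push the clear window up from beneath its lip until the lip lines up with the brass pointer on the right-hand jamb, without running well past it. Only push with the fingers: do not pinch the lip, do not shift the pointer, and leave the things on the bench where they lie. The window is counterweighted and stays where it is left; take the hand away when it is at the mark.

Things in the scene. Friction and masses are not known exactly. Their poses are not given: they have to be found in the camera images.
- booth: fume booth of grey steel, 340 wide (y), 250 deep (x), 392 high, fixed. Origin: centre of its underside on the bench; -x is its front, z up. Above a 70 high plinth its front leans back 28 deg between two aluminium jambs; the window slides up behind a fixed header. A grey starter box (138 wide, 125 deep, sloping top 56 to 116 high) is fixed to the front of its right side.
- start (a joint): start button: flat round cap 28 across, on the outer (right) side of the starter box's sloping top; 0 = out, 0.006 m = fully pressed; springs back; begins to move at 1.5 N, fully down at 5 N; counts as pressed from 0.0045
- start_top (a point): centre of the start button's cap; its z axis points out of the sloping top (up and towards the robot, 29 deg from the vertical); the cap stands 10 mm out of its black collar of 44 mm diameter
- stop (a joint): stop button: larger mushroom head 40 across, on the inner side of the starter box's top, 61 mm from the start button; 0 = out, 0.006 m = pressed
- stop_top (a point): centre of the stop button's mushroom head, which stands 14 mm farther out than the start button; axes as start_top's
- sash (a joint): the clear window's travel along its sloping guides: 0 = shut, grows as it rises, 0.135 m at its top stop. It slides with about 3.5 N of friction, moves with the push and stays where it is left
- lip_under (a point): middle of the underside of the window's lip, an aluminium shelf along the window's foot: 276 long (y), 8 thick, standing out 47 at right angles to the window; its outer edge is 23 beyond this point and is the higher one; free space below and in front. Axes: z up along the guides (leaning back 28 deg), x into the booth at right angles to the window, y left along the lip
- lip_end (a point): right-hand end of the lip, near the window's face, half-way through the lip's thickness; axes as lip_under's
- pointer_tip (a point): tip of the brass working-height pointer, a small clip with a thumbscrew clamped on the right-hand jamb, at any height on its scale; it points left at the lip's end. Axes as lip_under's. The window is at the mark when lip_end has the same z as this tip in this frame
- screwdriver: screwdriver with blue handle, 25x175x27 mm, lying on the bench; origin at its underside
- pliers: pliers with red handles, 56x171x12 mm, lying on the bench; origin at its underside
- marker: white marker pen with red cap, 17x135x16 mm, lying on the bench; origin at its underside
- offcut: offcut of pine, 26x44x22 mm, lying on the bench; origin at its underside
- chisel: wood chisel, 26x219x30 mm, lying on the bench; origin at its underside
- cap: green bottle cap, 31 mm across, 12 mm high, on the bench; origin at its underside

How it is judged:
By the outcome, as a careful person would: the job done as asked, in the order asked, and still so for the second after the job is handed in, with the robot touching nothing.
It also fails if it takes over 48 s, if anything falls off the work surface, if the arm or the gripper's body presses on something with over 40 N, if the wrist force passes 120 N, or if a joint passes its speed limit or range.

ROBOT

A 7-joint arm with a two-finger parallel gripper is mounted at the origin on a cart in front of the work surface, level with it; the furniture and walls round the work are solid. World frame = base frame: x ahead of the robot, y to its left, z up, the work surface at z = 0. Lengths are in m, angles in rad, forces in N, time in s.
With the tool pointing down it reaches from about 0.425 to 0.875 m from the base axis. Payload 4.7 kg.
Tool frame: the origin (TCP) lies midway between the tips of the shut fingers; the grasp point (between the pads) lies r.hold_point_z behind it (r.hold_point_z is the distance from the TCP to the grasp point, in m); z points along the fingers, y is the line along which they close (so a half turn about z gives the same grasp; the last joint's range is limited). The gripper opens to 85 mm and grips with 20 to 120 N. Pads are 22 mm wide; open, the fingers measure 114 mm over their backs; the gripper's body (76 mm by 85 mm) begins 54 mm behind the grasp point. The pads swing forward as they close: fully open they stand 13 mm farther back than shut.
Start: joints at [-1.311, 0.321, -0.07, 1.45, 0.023, 1.371, -0.057], TCP at [0.158, 0.63, 0.231] pointing down, gripper open.
Joint ranges: [-2.86, 2.86], [-0.3, 2.09], [-1.38, 1.24], [0.06, 2.45], [-1.56, 4.7], [0.09, 2.05], [-2.69, 2.69]. Speed limits (rad/s): [2.57, 2.57, 3.14, 3.14, 3.14, 3.14, 3.14].

INTERFACE

Orientations are given as a rotation vector (axis times angle).
In Python, from plant import telemetry, cams, finish_job, r gives the robot as it stands.
- The arm moves only by the tool jog_arm, never from a script. Its argument "deltas" is a list of rows, each a list of 2 entries, a list of its own where there are three numbers: the shift along the tool's x, y, z in cm, then the turn, a rotation vector about the tool's x, y, z in rad. A call has 1 to 12 rows; each row shifts and turns the commanded pose from where the row before left it, along the tool's axes as they then stand; what a row does not reach is not made up. A row lasts 1/12 s, in which the tool goes at most 41.7 mm and 7.16 degrees, less where a joint would pass 70% of its speed; a pose out of reach is approached as far as the arm can. A call is refused whole if a number of a shift passes 4.17 or a number of a turn 0.125, either way. A call with a gripper value outside its range is refused whole. "fingers" is the closure, from 0 (fully open) to 1 (shut), set as the call begins (left out, the last holds). The fingers move at their own pace and stop on an object; "grip_force" is the grip in N (left out, the last holds). Time passes only in rows, so rows that do not move let the fingers close. It gives the time, the measured TCP pose, the force, the opening and the grip force at its end, in the units of the state.
- telemetry.sense(): the state, without advancing time (a new reading comes with each control period).
- cams.camera(name): name is "scene" or "top" or "wrist"; returns the picture (420x560x3 uint8, blue, green, red); there is no depth.
- cams.camera_info(name): a dict with "fx", "fy", "cx", "cy" (pixels), "R" (3x3) and "t" (3): a world point X has camera coordinates R X + t; the wrist camera has in their place "mount" (4x4, takes a point from camera to tool coordinates, whose origin is the TCP and whose axes are the flange's). Camera axes: x right, y down, z forward; pixel columns grow to the right and rows downward; lengths in m; the calibration is good to about 2 mm. A picture is of the moment at which its call begins: read the wrist's pose just before it. camera_info takes no time and is no camera call.
- finish_job(): hands the job in; it is judged then, once.
The state is a dict: "clock": time; "joints": joint angles; "qd": joint speeds; "joint_torque": joint torques, N m; "position": TCP position; "ee_rot": TCP orientation; "wrist_force": force on the tool from outside, world axes, zero at the start; "torque": the same for the moment, N m; "grip_width": finger opening in m; "finger_force": force on a finger pad.
Only numpy, scipy, OpenCV 4.12 (cv2) and the standard library are available. Lean on these libraries where they do the work, as an engineer would, in place of code of your own. Each camera call takes 0.05 s, during which the arm holds its last target. There are 200 camera calls.

## Working session

There is one attempt and no reset: what is moved stays moved. The work goes in short steps, Python scripts to look and compute and a tool call to move; the robot and the scene stay as the last step left them, time stands still between calls to the robot, and variables do not carry over. Pictures are saved under pics/ and viewed, at most 10 in all, crops included, and the job is handed in when it is done.

Besides the shell and the picture viewer there is one more tool, called by a JSON object that holds its "op" and its "data", one argument or row to a line. jog_arm: Moves the arm, as the interface text tells. Its arguments: {"type":"object","properties":{"deltas":{"type":"array"},"fingers":{"type":"number"},"grip_force":{"type":"number"}},"required":["deltas"]}

```bash
mkdir -p pics; python3 - <<'E'
from plant import telemetry,cams,r
import cv2
s=telemetry.sense();print({k:s[k] for k in('clock','position','ee_rot','grip_width')},r.hold_point_z)
for n in('scene','top','wrist'):
    cv2.imwrite(f'pics/{n}0.png',cams.camera(n));print(n,cams.camera_info(n))
E
ls
```

```text
{'clock': 0.0, 'position': array([0.15807509, 0.62993766, 0.23023101]), 'ee_rot': array([-3.85036117e-01, -3.11776973e+00,  2.95044044e-03]), 'grip_width': 0.08508445408705335} 0.0187
scene {'fx': 399.9272340920596, 'fy': 399.9272340920596, 'cx': 280.24559732184036, 'cy': 209.17990518436415, 'R': array([[ 0.80277582, -0.59627986, -0.00114661],
       [-0.25133679, -0.33663149, -0.907474  ],
       [ 0.54072249,  0.72878637, -0.42010668]]), 't': array([-0.47662161,  0.21718382,  0.80444075])}
top {'fx': 519.2958780512906, 'fy': 519.2958780512906, 'cx': 276.07875438868655, 'cy': 207.33929228016115, 'R': array([[-0.02711764, -0.9995639 , -0.01168945],
       [-0.98748847,  0.02860358, -0.15507535],
       [ 0.15534209,  0.00733792, -0.98783348]]), 't': array([-0.06764193,  0.54338771,  1.52103966])}
wrist {'fx': 374.9523693521664, 'fy': 374.9523693521664, 'cx': 279.08502823530665, 'cy': 207.0263150527975, 'mount': array([[-8.97302224e-04, -9.58425028e-01, -2.85343058e-01,
         7.21776932e-02],
       [ 9.99998896e-01, -1.19786926e-03,  8.78825098e-04,
        -1.20232296e-03],
       [-1.18409165e-03, -2.85341955e-01,  9.58425045e-01,
        -1.42729864e-01],
       [ 0.00000000e+00,  0.00000000e+00,  0.00000000e+00,
         1.00000000e+00]])}
pics
```

```bash
python3 - <<'E'
import cv2,numpy as np
a=cv2.imread('pics/scene0.png');cv2.imwrite('pics/scene0b.png',cv2.resize(a,(784,588),interpolation=3))
a=cv2.imread('pics/top0.png');cv2.imwrite('pics/top0b.png',cv2.resize(a,(784,588),interpolation=3))
E
```

```text
(no output)
```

View pics/scene0b.png

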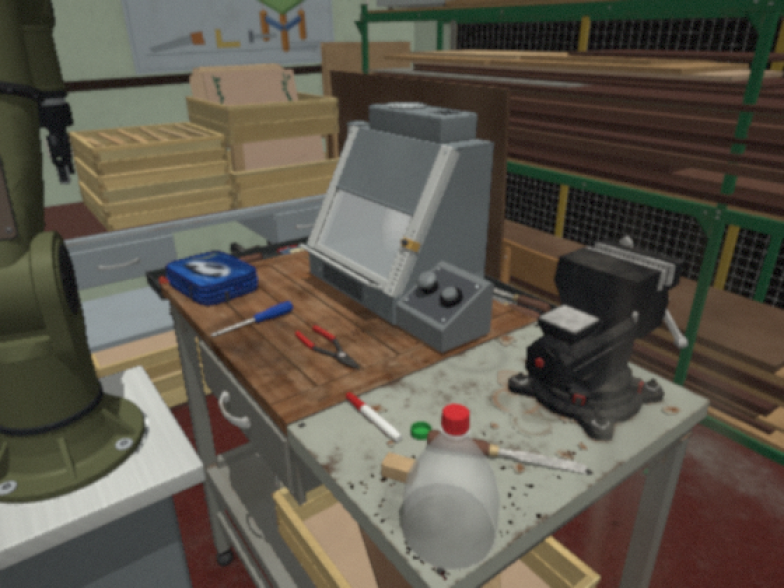

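View pics/top0b.png

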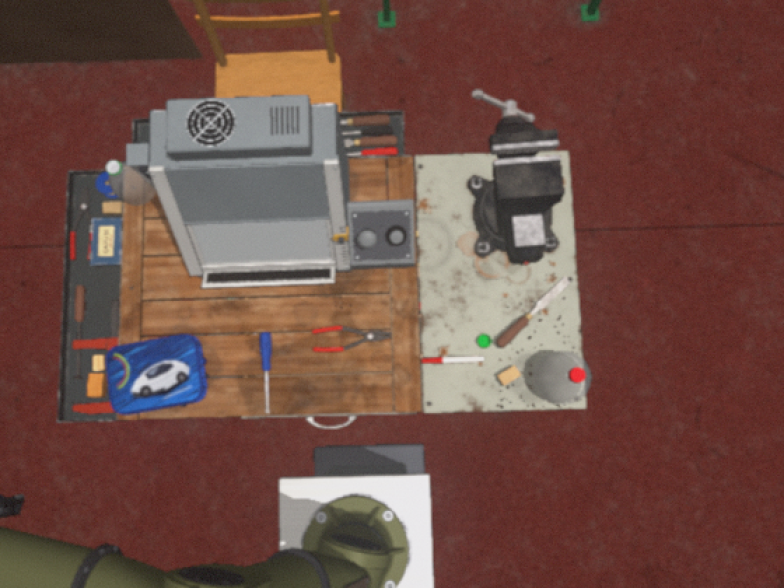

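```bash
python3 - <<'E'
import cv2,numpy as np
a=cv2.imread('pics/scene0.png')[140:260,210:370];b=cv2.imread('pics/top0.png')[130:220,120:320]
cv2.imwrite('pics/c1.png',cv2.resize(a,None,fx=5,fy=5,interpolation=cv2.INTER_CUBIC))
cv2.imwrite('pics/c2.png',cv2.resize(b,None,fx=4,fy=4,interpolation=cv2.INTER_CUBIC))
E
```

```text
(no output)
```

View pics/c1.png

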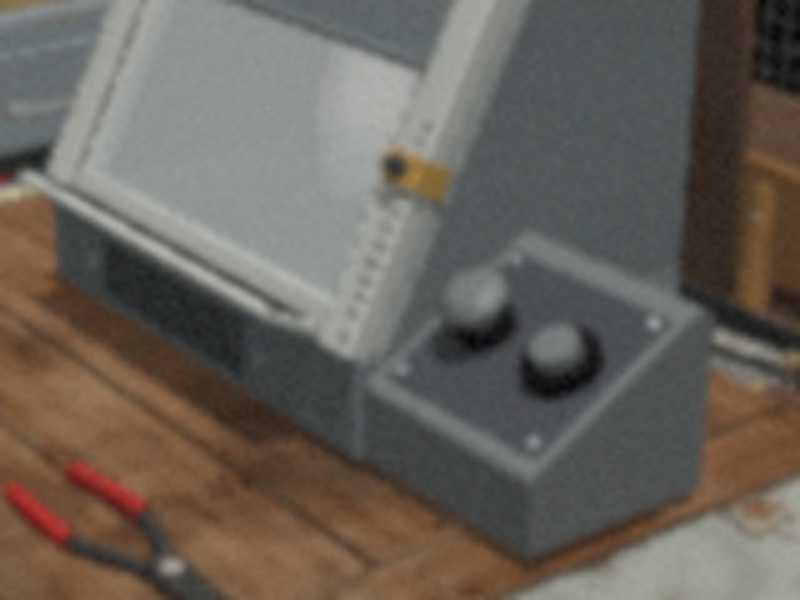

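View pics/c2.png

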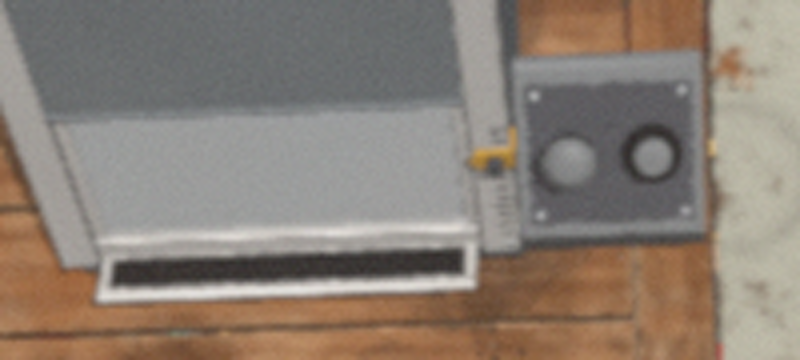

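```bash
cat > tri.py <<'E'
import numpy as np
from plant import cams
from scipy.optimize import least_squares
I={n:cams.camera_info(n) for n in('scene','top')}
def proj(n,X):
    i=I[n];c=i['R']@X+i['t'];return np.array([i['fx']*c[0]/c[2]+i['cx'],i['fy']*c[1]/c[2]+i['cy']])
def tri(a,b):
    f=lambda X:np.r_[proj('scene',X)-a,proj('top',X)-b]
    s=least_squares(f,[.6,0,.1]);return s.x,s.fun
E
python3 - <<'E'
from tri import *
P=dict(start=((561,347),(654,157)),stop=((477,300),(569,161)),bFR=((530,470),(705,238)),bBR=((708,310),(700,52)),bBL=((527,235),(514,58)),bFL=((370,385),(520,243)),
lipL=((25,175),(97,300)),lipR=((270,313),(476,288)),tip=((383,155),(470,160)),boxfoot=((530,555),(705,242)))
for k,(a,b) in P.items():
    X,e=tri(np.array([210+a[0]/5,140+a[1]/5]),np.array([120+b[0]/4,130+b[1]/4]));print(k,X.round(4),e.round(1))
E
```

```text
start [ 0.6459 -0.1092  0.1001] [-0.5  0.1  0.4 -0.5]
stop [ 0.6427 -0.0464  0.1056] [-0.3  0.   0.2 -0.2]
bFR [ 0.5929 -0.1465  0.0612] [-0.8  0.1  0.6 -0.8]
bBR [ 0.7185 -0.1437  0.1142] [ 0.1 -0.  -0.   0.1]
bBL [ 0.7167 -0.0063  0.1132] [ 0.8 -0.1 -0.5  0.6]
bFL [ 0.596  -0.0083  0.0531] [-1.3  0.2  0.8 -1.2]
lipL [0.5529 0.3001 0.0953] [-0.8  0.1  0.3 -0.7]
lipR [0.5537 0.023  0.0967] [-0.8  0.1  0.4 -0.7]
tip [0.63   0.0206 0.1715] [-0.2  0.   0.1 -0.2]
boxfoot [ 0.5974 -0.1466  0.0111] [-0.2  0.   0.1 -0.2]
```

```bash
cat > rel.py <<'E'
import numpy as np
from plant import telemetry
from scipy.spatial.transform import Rotation as Ro
def pose():
    s=telemetry.sense();return np.array(s['position']),Ro.from_rotvec(s['ee_rot'])
def rel(P,Rt):
    p,R=pose();P=np.array(P)
    print('shift cm in tool now',(R.inv().apply(P-p)*100).round(2),'in target axes',(Rt.inv().apply(P-p)*100).round(2),'turn',(R.inv()*Rt).as_rotvec().round(4))
E
python3 - <<'E'
from rel import *
from plant import r
print([a for a in dir(r) if a[0]!='_'])
p,R=pose();print(R.as_matrix().round(3))
E
```

```text
['PlanningError', 'hold_point_z']
[[-0.97   0.243 -0.   ]
 [ 0.243  0.97  -0.001]
 [-0.    -0.001 -1.   ]]
```

{"op": "jog_arm", "data": {
  "deltas": [
    [[0,-3.25,-1],[0,0,0]],
    [[0,-3.25,-1],[0,0,0]],
    [[0,-3.25,-1],[0,0,0]],
    [[0,-3.25,-1],[0,0,0]],
    [[-3.88,-0.145,0],[0,0,0.0747]],
    [[-3.88,-0.145,0],[0,0,0.0747]],
    [[-3.88,-0.145,0],[0,0,0.0747]],
    [[-3.88,-0.145,0],[0,0,0.0747]],
    [[-3.88,-0.145,0],[0,0,0.0747]],
    [[-3.88,-0.145,0],[0,0,0.0747]],
    [[-3.88,-0.145,0],[0,0,0.0747]],
    [[-3.88,-0.145,0],[0,0,0.0747]]
  ],
  "fingers": 1,
  "grip_force": 40
}}

```text
clock: 1.15
position: [0.3897, 0.3444, 0.2711]
ee_rot: [1.291, 2.864, 0.0]
wrist_force: [0.4, 0.6, -0.3]
grip_width: 0.0001
finger_force: 0.0
```

{"op": "jog_arm", "data": {
  "deltas": [
    [[-3.88,-0.145,0],[0,0,0.0747]],
    [[-3.88,-0.145,0],[0,0,0.0747]],
    [[-3.88,-0.145,0],[0,0,0.0747]],
    [[-3.88,-0.145,0],[0,0,0.0747]],
    [[-3.88,-0.145,0],[0,0,0.0747]],
    [[-3.88,-0.145,0],[0,0,0.0747]],
    [[-3.88,-0.145,0],[0,0,0.0747]],
    [[-3.88,-0.145,0],[0,0,0.0747]],
    [[-3.88,-0.145,0],[0,0,0.0747]],
    [[-3.88,-0.145,0],[0,0,0.0747]],
    [[-3.88,-0.145,0],[0,0,0.0747]],
    [[-3.88,-0.145,0],[0,0,0.0747]]
  ]
}}

```text
clock: 2.15
position: [0.5123, -0.0892, 0.2711]
ee_rot: [2.405, 2.022, 0.0]
wrist_force: [0.9, -0.0, -0.5]
grip_width: 0.0
finger_force: 0.0
```

```bash
cat >> rel.py <<'E'
def frame(z,x):  # tool z, approx x
    z=np.array(z,float);z/=np.linalg.norm(z);y=np.cross(z,x);y/=np.linalg.norm(y);return Ro.from_matrix(np.c_[np.cross(y,z),y,z])
a=np.radians(29);n=np.array([-np.sin(a),0,np.cos(a)])
E
python3 - <<'E'
from rel import *
s=telemetry.sense();print(s['clock'],s['joints'].round(3),s['position'],s['grip_width'])
p,R=pose();print(R.as_matrix().round(3))
Rt=frame(-n,[0,1,0]);rel(np.array([.646,-.109,.1])+.04*n,Rt)
E
```

```text
2.15 [-0.533  0.011  0.666  1.731 -0.007  1.402 -0.039] [ 0.51230387 -0.08923656  0.27113656] 2.0912548247223118e-05
[[ 0.172  0.985  0.   ]
 [ 0.985 -0.172 -0.   ]
 [-0.     0.    -1.   ]]
shift cm in tool now [ 0.02 11.6  13.62] in target axes [-1.98  3.4  17.45] turn [-0.5047  0.0438 -0.1689]
```

{"op": "jog_arm", "data": {
  "deltas": [
    [[0,0,0],[-0.1009,0.0088,-0.0338]],
    [[0,0,0],[-0.1009,0.0088,-0.0338]],
    [[0,0,0],[-0.1009,0.0088,-0.0338]],
    [[0,0,0],[-0.1009,0.0088,-0.0338]],
    [[0,0,0],[-0.1009,0.0088,-0.0338]],
    [[0,0,0],[0,0,0]],
    [[-0.4,0.68,2.7],[0,0,0]],
    [[-0.4,0.68,2.7],[0,0,0]],
    [[-0.4,0.68,2.7],[0,0,0]],
    [[-0.4,0.68,2.7],[0,0,0]],
    [[-0.4,0.68,2.7],[0,0,0]],
    [[0,0,0],[0,0,0]]
  ]
}}

```text
clock: 3.15
position: [0.5919, -0.106, 0.1556]
ee_rot: [2.06, 1.984, 0.391]
wrist_force: [-0.7, 0.4, 0.1]
grip_width: -0.0003
finger_force: 0.0
```

```bash
python3 - <<'E'
from rel import *
from plant import cams
import cv2
s=telemetry.sense();print(s['joints'].round(3),s['position'])
p,R=pose();print(R.as_matrix().round(3))
im=cams.camera('wrist');cv2.imwrite('pics/w1.png',im)
Rt=frame(-n,[0,1,0]);T=np.array([.646,-.109,.1]);rel(T,Rt)
i=cams.camera_info('wrist');M=np.linalg.inv(i['mount'])
for X in (T,[.6427,-.0464,.1056],p):
    c=(M@np.r_[R.inv().apply(np.array(X)-p),1])[:3];print(i['fx']*c[0]/c[2]+i['cx'],i['fy']*c[1]/c[2]+i['cy'])
E
```

```text
[-0.269  0.013  0.448  2.016 -0.107  0.75   0.204] [ 0.59188906 -0.10601665  0.15561146]
[[ 0.035  0.931  0.364]
 [ 0.999 -0.038  0.003]
 [ 0.017  0.364 -0.931]]
shift cm in tool now [-0.23  2.94  7.37] in target axes [-0.32  1.94  7.69] turn [-0.1317 -0.0011 -0.0387]
328.96000870008663 222.47616598759208
328.3353301152076 116.55076951513061
278.8661409102841 273.16772596068745
```

View pics/w1.png

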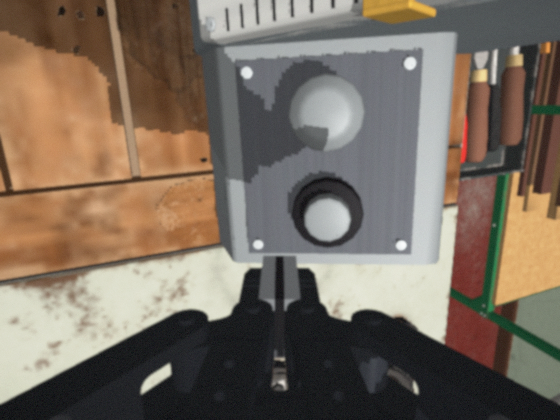

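{"op": "jog_arm", "data": {
  "deltas": [
    [[0,0,0],[-0.0659,-0.0005,-0.0194]],
    [[0,0,0],[-0.0659,-0.0005,-0.0194]],
    [[-0.02,0.6,2.2],[0,0,0]],
    [[-0.02,0.6,2.2],[0,0,0]],
    [[-0.02,0.6,2.2],[0,0,0]],
    [[0,0,0],[0,0,0]],
    [[0,0,0],[0,0,0]]
  ]
}}

```text
clock: 3.78
position: [0.6409, -0.1058, 0.1131]
ee_rot: [1.934, 1.935, 0.509]
wrist_force: [-0.1, 0.8, 1.2]
grip_width: -0.0002
finger_force: 0.0
```

```bash
python3 - <<'E'
from rel import *
print(telemetry.sense()['wrist_force'])
Rt=frame(-n,[0,1,0]);rel([.645,-.1065,.1],Rt)
E
```

```text
[-0.06000633  0.78236846  1.16803533]
shift cm in tool now [-0.07 -0.29  1.34] in target axes [-0.07 -0.28  1.35] turn [ 0.0065 -0.002   0.0003]
```

{"op": "jog_arm", "data": {
  "deltas": [
    [[-0.07,-0.28,0.4],[0,0,0]],
    [[0,0,0.4],[0,0,0]],
    [[0,0,0.2],[0,0,0]],
    [[0,0,0.2],[0,0,0]],
    [[0,0,0.2],[0,0,0]],
    [[0,0,0],[0,0,0]],
    [[0,0,0],[0,0,0]]
  ]
}}

```text
clock: 4.37
position: [0.6454, -0.1073, 0.1002]
ee_rot: [1.934, 1.933, 0.511]
wrist_force: [-7.9, 0.3, 8.1]
grip_width: -0.0005
finger_force: 5.6
```

{"op": "jog_arm", "data": {
  "deltas": [
    [[0,0,0.1],[0,0,0]],
    [[0,0,0],[0,0,0]],
    [[0,0,0],[0,0,0]]
  ]
}}

```text
clock: 4.62
position: [0.6456, -0.1074, 0.1001]
ee_rot: [1.935, 1.933, 0.512]
wrist_force: [-15.3, 2.2, 17.8]
grip_width: -0.0002
finger_force: 11.1
```

```bash
python3 - <<'E'
from plant import cams
import cv2
im=cams.camera('wrist');cv2.imwrite('pics/w2.png',cv2.resize(im[80:330,180:430],(600,600),interpolation=2))
E
```

```text
(no output)
```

View pics/w2.png

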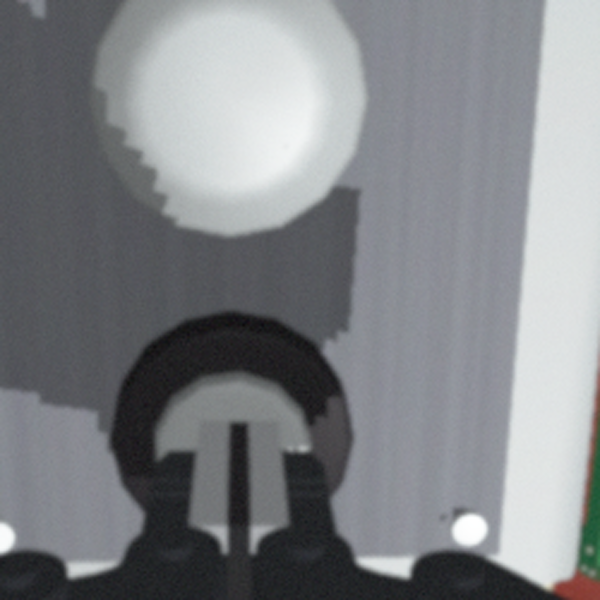

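{"op": "jog_arm", "data": {
  "deltas": [
    [[0,0,-0.6],[0,0,0]],
    [[0,0,-1.5],[0,0,0]],
    [[0,0,-3],[0,0,0]],
    [[0,0,-3.5],[0,0,0]],
    [[0,0,-4],[0,0,0]],
    [[0,0,-3],[0,0,0]],
    [[0,0,0],[0,0,0]]
  ]
}}

```text
clock: 5.25
position: [0.5706, -0.1087, 0.2419]
ee_rot: [1.928, 1.925, 0.52]
wrist_force: [1.0, 0.3, 1.2]
grip_width: 0.0
finger_force: 0.0
```

```bash
cat >> rel.py <<'E'
b=np.radians(28);G=np.array([np.sin(b),0,np.cos(b)]);XI=np.array([np.cos(b),0,-np.sin(b)])
RL=frame(XI,G)
E
python3 - <<'E'
from rel import *
rel([.45,.1,.2],RL);print(telemetry.sense()['joints'].round(2))
E
```

```text
shift cm in tool now [ 20.84 -12.58  -2.39] in target axes [ -9.36 -20.87  -8.68] turn [-0.4369  0.4352  1.5237]
[-0.28 -0.22  0.43  2.08  0.01  0.75  0.16]
```

```bash
cat > kin.py <<'E'
import numpy as np
from scipy.spatial.transform import Rotation as Ro
lo=np.array([-2.86,-.3,-1.38,.06,-1.56,.09,-2.69]);hi=np.array([2.86,2.09,1.24,2.45,4.7,2.05,2.69])
def fk(q,k,sg):
    H,l1,l2,L,a1,a2,a3,ps=k
    z=lambda t:Ro.from_euler('z',t);y=lambda t:Ro.from_euler('y',t)
    p=np.array([0,0,H]);R=z(-q[0])*y(q[1])*z(-q[2]);p=p+R.apply([a1,0,l1]);R=R*y(q[3]);p=p+R.apply([a2,0,l2])
    R=R*z(sg[0]*q[4])*y(q[5]);p=p+R.apply([a3,0,0]);R=R*z(sg[1]*q[6]+ps);return p+R.apply([0,0,L]),R
E
cat > fit.py <<'E'
from kin import *
from plant import telemetry
from scipy.optimize import least_squares
s=telemetry.sense()
D=[([-1.311,.321,-.07,1.45,.023,1.371,-.057],[.1581,.6299,.2302],[-.385,-3.1178,.003]),
([-.533,.011,.666,1.731,-.007,1.402,-.039],[.5123,-.0892,.2711],[2.405,2.022,0]),
([-.269,.013,.448,2.016,-.107,.75,.204],[.5919,-.106,.1556],[2.06,1.984,.391]),
(s['joints'],s['position'],s['ee_rot'])]
best=None
for sg in [(i,j) for i in(1,-1) for j in(1,-1)]:
  for ps in(0,1.57,3.14,-1.57):
    def f(k):
        o=[k[4:7]*.02]
        for q,P,e in D:
            p,R=fk(q,k,sg);o+=[p-P,.3*(R.inv()*Ro.from_rotvec(e)).as_rotvec()]
        return np.concatenate(o)
    r=least_squares(f,[.3,.4,.4,.25,0,0,0,ps])
    if best is None or r.cost<best[0]: best=(r.cost,sg,r.x,r.fun)
print(best[0],best[1],best[2].round(4),abs(best[3][3:]).max())
np.savez('k.npz',k=best[2],sg=best[1])
E
python3 fit.py
cat > ik.py <<'E'
from kin import *
from scipy.optimize import least_squares
d=np.load('k.npz');k=d['k'];sg=d['sg']
def ik(P,R,q0):
    def f(q):
        p,Rq=fk(q,k,sg);return np.r_[(p-P)*10,3*(Rq.inv()*R).as_rotvec(),.001*(q-q0)]
    r=least_squares(f,np.clip(q0,lo+.02,hi-.02),bounds=(lo,hi));return r.x,np.abs(r.fun[:6]).max()
E
python3 - <<'E'
from ik import *
from rel import RL,G,XI,frame
from plant import telemetry
q0=np.array(telemetry.sense()['joints'])
for y in(.04,.1,.16,.25):
  for tilt in(0,10,20,30):
    t=np.radians(tilt);z=np.cos(t)*XI-np.sin(t)*G
    for nm,x in(('xup',G),('xl',[0,1,0]),('xr',[0,-1,0])):
      best=min((ik(np.array([.575,y,.065]),frame(z,x),q) for q in(q0,q0*[-1,1,-1,1,1,1,1],q0+[0,0,0,0,1.57,0,-1.5],q0+[0,0,0,0,-1,0,1])),key=lambda a:a[1])
      print(y,tilt,nm,best[0].round(2),round(best[1],4))
E
```

```text
0.0009139875995362507 (-1, -1) [ 0.0837  0.3913  0.4751  0.2605 -0.0022 -0.1347 -0.032   1.5703] 0.025200377104894145
0.04 0 xup [ 0.85 -0.3  -0.95  2.45 -1.56  0.09 -0.25] 0.6432
0.04 0 xl [-0.63 -0.12  0.53  2.45  2.68  0.26 -2.69] 0.2269
0.04 0 xr [ 0.85 -0.17 -0.94  2.45  3.14  0.23 -0.16] 0.2011
0.04 10 xup [ 0.95 -0.28 -1.06  2.45 -1.56  0.09 -0.25] 0.2243
0.04 10 xl [-0.19 -0.13  0.13  2.45  2.52  0.11 -2.55] 0.0
0.04 10 xr [-0.19 -0.13  0.13  2.45  2.52  0.11  0.59] 0.0
0.04 20 xup [ 0.96 -0.26 -1.04  2.45 -0.95  0.15 -0.82] 0.0
0.04 20 xl [-0.74 -0.16  0.66  2.45  0.98  0.15 -0.97] 0.0
0.04 20 xr [ 0.96 -0.26 -1.04  2.45 -0.95  0.15 -2.4 ] 0.0
0.04 30 xup [-0.55 -0.1   0.46  2.36  0.28  0.32 -1.89] 0.0
0.04 30 xl [ 0.36 -0.1  -0.43  2.36  0.01  0.31 -0.09] 0.0
0.04 30 xr [ 1.23 -0.3  -1.24  2.35 -0.67  0.39 -2.66] 0.0
0.1 0 xup [ 0.88 -0.3  -1.07  2.43 -1.56  0.09 -0.32] 0.6676
0.1 0 xl [ 0.34 -0.1  -0.56  2.45  2.51  0.29 -2.69] 0.1715
0.1 0 xr [ 1.06 -0.3  -1.26  2.45  3.04  0.23 -0.24] 0.1284
0.1 10 xup [ 0.99 -0.3  -1.19  2.43 -1.56  0.09 -0.34] 0.2348
0.1 10 xl [-0.21 -
[... 1186 characters left out ...]
 -0.3  -1.38  2.34  0.67  0.09 -2.69] 0.6908
0.25 0 xl [-0.63  0.03  0.06  2.39  2.05  0.56 -2.41] 0.0
0.25 0 xr [-0.66  0.03  0.09  2.39  2.05  0.56  0.73] 0.0
0.25 10 xup [ 0.97 -0.3  -1.38  2.37  0.65  0.09 -2.69] 0.2367
0.25 10 xl [-0.62  0.02  0.09  2.33  1.67  0.41 -2.03] 0.0
0.25 10 xr [ 0.08  0.03 -0.62  2.33  1.68  0.43  1.12] 0.0
0.25 20 xup [-1.69  0.15  1.24  2.26  0.7   0.26 -2.69] 0.0875
0.25 20 xl [-0.59  0.03  0.09  2.27  1.11  0.36 -1.47] 0.0
0.25 20 xr [ 0.1   0.04 -0.61  2.27  1.15  0.39  1.65] 0.0
0.25 30 xup [-0.59  0.07  0.11  2.19  0.59  0.45 -2.54] 0.0
0.25 30 xl [-0.51  0.07  0.02  2.19  0.6   0.45 -0.98] 0.0
0.25 30 xr [-0.65  0.07  0.17  2.19  0.58  0.44  2.18] 0.0
```

{"op": "jog_arm", "data": {
  "deltas": [
    [[3.9,-0.25,-0.15],[0,0,0]],
    [[3.9,-0.25,-0.15],[0,0,0]],
    [[3.9,-0.25,-0.15],[0,0,0]],
    [[3.9,-0.25,-0.15],[0,0,0]],
    [[3.9,-0.25,-0.15],[0,0,0]],
    [[3.9,-0.25,-0.15],[0,0,0]],
    [[3.9,-0.25,-0.15],[0,0,0]],
    [[3.9,-0.25,-0.15],[0,0,0]]
  ]
}}

```text
clock: 5.92
position: [0.5453, 0.2063, 0.2352]
ee_rot: [1.934, 1.933, 0.51]
wrist_force: [1.3, -0.3, -0.5]
grip_width: -0.0002
finger_force: 0.0
```

```bash
cat > log.py <<'E'
from plant import telemetry
import json
s=telemetry.sense();open('samples.txt','a').write(json.dumps([list(s['joints']),list(s['position']),list(s['ee_rot'])])+'\n')
print(s['joints'].round(3),s['position'].round(3),s['ee_rot'].round(3))
E
python3 log.py
```

```text
[-0.402 -0.135 -0.156  2.031  0.332  0.826 -0.737] [0.545 0.206 0.235] [1.934 1.933 0.51 ]
```

{"op": "jog_arm", "data": {
  "deltas": [
    [[0,0,0],[0,0,-0.125]],
    [[0,0,0],[0,0,-0.125]],
    [[0,0,0],[0,0,-0.125]],
    [[0,0,0],[0,0,-0.125]],
    [[0,0,0],[-0.1,0,-0.05]],
    [[0,0,0],[-0.1,0,-0.05]]
  ]
}}

```text
clock: 6.42
position: [0.5468, 0.2061, 0.2362]
ee_rot: [1.143, 2.255, 0.548]
wrist_force: [-0.5, 0.3, 0.6]
grip_width: -0.0002
finger_force: 0.0
```

```bash
python3 log.py; python3 - <<'E'
s=open('fit.py').read()
s=s.replace("(s['joints'],s['position'],s['ee_rot'])]","]+[json.loads(l) for l in open('samples.txt')]").replace("from plant import telemetry","import json").replace("s=telemetry.sense()\n","")
s=s.replace("print(best","print(best[3][3:].reshape(-1,6).round(3));print(best",1)
open('fit.py','w').write(s)
E
python3 fit.py
```

```text
[-0.436 -0.25  -0.104  2.201  0.4    0.567 -0.183] [0.547 0.206 0.236] [1.143 2.255 0.548]
[[-0.025  0.012 -0.003  0.001  0.     0.   ]
 [-0.007  0.024  0.006  0.     0.    -0.   ]
 [-0.004  0.03  -0.004  0.     0.    -0.   ]
 [-0.002  0.012  0.     0.     0.     0.   ]
 [ 0.002  0.01   0.001 -0.    -0.     0.   ]]
0.0013182983617031896 (-1, -1) [0.3053 0.4947 0.5254 0.3866 0.0311 0.0484 0.0355 1.5704] 0.03015786504448284
```

```bash
sed -i "s/H,l1,l2,L,a1,a2,a3,ps=k/H,l1,l2,L,a1,a2,a3,ps,a0,b0,b1,b2,b3=k/; s/p=np.array(\[0,0,H\])/p=z(-q[0]).apply([a0,b0,H])/; s/\[a1,0,l1\]/[a1,b1,l1]/; s/\[a2,0,l2\]/[a2,b2,l2]/; s/\[a3,0,0\]/[a3,b3,0]/" kin.py
sed -i "s/o=\[k\[4:7\]\*.02\]/o=[np.r_[k[4:7],k[8:]]*.01]/; s/0,0,0,ps\]/0,0,0,ps,0,0,0,0,0]/; s/\[3:\]/[8:]/g" fit.py; python3 fit.py
```

```text
[[-0.     0.     0.     0.001  0.     0.   ]
 [-0.     0.    -0.     0.     0.    -0.   ]
 [-0.    -0.    -0.     0.     0.    -0.   ]
 [-0.     0.    -0.     0.     0.     0.   ]
 [ 0.    -0.     0.     0.    -0.     0.   ]]
3.877525037260011e-07 (-1, -1) [ 2.4910e-01  4.6550e-01  5.1020e-01  3.5800e-01  4.7000e-03 -2.0000e-04
  1.9000e-03  1.5704e+00  2.0000e-04 -1.5500e-02 -5.6000e-03 -5.6000e-03
  3.0000e-04] 0.0006931959147588946
```

```bash
cat > srch.py <<'E'
from ik import *
from rel import RL,G,XI,frame
from plant import telemetry
q0=np.array(telemetry.sense()['joints']);Y=np.array([0,1,0])
def rot(phi,tilt):
    z=np.cos(phi)*XI+np.sin(phi)*Y;z=np.cos(tilt)*z+np.sin(tilt)*G;return z
rng=np.random.default_rng(0);seeds=[q0]+[np.clip(q0+rng.normal(0,.6,7),lo+.03,hi-.03) for _ in range(5)]
out=[]
for y in(.06,.12,.18,.24,.28):
  for ph in(-60,-30,0,30,60):
    for nm in('up','side','sideN'):
      z=rot(np.radians(ph),0);g=np.cross(G,z)
      R=frame(z,{'up':G,'side':g,'sideN':-g}[nm])
      b=None
      for q in seeds:
        m=9;
        for s in(0,.06,.12):
          q,e=ik(np.array([.57,y,.0786])+.008*XI+(s-.02)*G,R,q)
          m=min(m,np.minimum(q-lo,hi-q).min())
          if s==0:qs=q
          if e>.01:m=-e;break
        if b is None or m>b[0]:b=(m,qs)
      out.append((b[0],y,ph,nm,b[1].round(2)))
out.sort(key=lambda a:-a[0])
for o in out[:14]:print(*o)
E
time python3 srch.py
```

```text
0.5820026869548967 0.12 -60 side [-1.18  0.83  0.39  1.83  0.92  1.37 -2.11]
0.5691034371026951 0.18 -60 side [-1.23  0.88  0.39  1.71  0.86  1.43 -2.05]
0.5659862174873358 0.12 -60 sideN [-1.06  0.8   0.25  1.83  1.    1.44  0.99]
0.5237930110335469 0.06 -60 sideN [-0.82  0.73  0.04  1.93  1.17  1.48  0.9 ]
0.5129184553948389 0.06 -60 side [-1.12  0.78  0.38  1.94  1.    1.31 -2.16]
0.501441639065265 0.24 -60 side [-1.26  0.94  0.39  1.58  0.8   1.5  -2.  ]
0.5008582040908267 0.18 -60 sideN [-1.11  0.85  0.24  1.71  0.95  1.5   1.04]
0.49905274967818714 0.28 -30 sideN [-0.72  0.64 -0.39  1.95  1.44  1.43  0.84]
0.46726951724386767 0.28 -30 side [-1.59  0.71  0.63  1.98  0.98  0.96 -2.14]
0.45307860838023695 0.28 -60 side [-1.28  0.98  0.39  1.48  0.77  1.55 -1.97]
0.4359274671277935 0.24 -60 sideN [-1.15  0.91  0.24  1.58  0.9   1.57  1.09]
0.4179931199083984 0.24 -30 sideN [-0.66  0.6  -0.4   2.03  1.47  1.4   0.81]
0.3933860636124402 0.24 -30 side [-1.33  0.59  0.36  2.06  1.2   1.07 -2.27]
0.39210103460444 0.28 -60 sideN [-1.17  0.96  0.24  1.48  0.87  1.62  1.12]
real	0m42.640s
user	0m43.197s
sys	0m0.027s
```

```bash
cat >> rel.py <<'E'
Yw=np.array([0,1,0.]);ph=np.radians(-35);ZP=np.cos(ph)*XI+np.sin(ph)*Yw;RP=frame(ZP,-np.cross(G,ZP))
LU=np.array([.570,.12,.0786])
E
python3 - <<'E'
from ik import *
from rel import *
from scipy.spatial.transform import Slerp
s=telemetry.sense();q=np.array(s['joints']);p,R=pose()
pre=LU-.1*ZP-.035*G; print(pre,RP.as_matrix().round(2))
def path(p0,R0,p1,R1,q,n=8):
    S=Slerp([0,1],Ro.concatenate([R0,R1]))
    for t in np.linspace(0,1,n+1)[1:]:
        qn,e=ik(p0+t*(p1-p0),S(t),q);d=abs(qn-q).max();q=qn
        print(q.round(2),round(e,3),round(np.minimum(q-lo,hi-q).min(),2),round(d,2))
    return q
mid=np.array([.42,.25,.24])
q=path(p,R,mid,RP,q,10);print();q=path(mid,RP,pre,RP,q,3);print();q=path(pre,RP,LU-.02*G,RP,q,3);print();q=path(LU-.02*G,RP,LU+.11*G,RP,q,4)
rel(mid,RP);d=pre-mid;print('then',RP.inv().apply(d)*100)
E
```

```text
[0.48124166 0.17735764 0.08615369] [[-0.51 -0.47  0.72]
 [-0.82  0.   -0.57]
 [ 0.27 -0.88 -0.38]]
[-0.47 -0.21 -0.14  2.14  0.45  0.72 -0.04] 0.0 0.09 0.15
[-0.51 -0.17 -0.18  2.09  0.51  0.86  0.08] 0.0 0.13 0.14
[-0.54 -0.12 -0.22  2.04  0.58  1.    0.2 ] 0.0 0.18 0.14
[-0.58 -0.06 -0.26  2.    0.66  1.13  0.31] 0.0 0.24 0.13
[-0.63 -0.01 -0.31  1.98  0.73  1.25  0.42] 0.0 0.29 0.12
[-0.67  0.05 -0.34  1.97  0.81  1.35  0.54] 0.0 0.35 0.12
[-0.72  0.1  -0.38  1.97  0.88  1.45  0.66] 0.0 0.4 0.12
[-0.77  0.15 -0.41  1.99  0.95  1.53  0.78] 0.0 0.45 0.12
[-0.81  0.19 -0.44  2.02  1.02  1.6   0.91] 0.0 0.43 0.13
[-0.86  0.22 -0.46  2.06  1.09  1.66  1.05] 0.0 0.39 0.14

[-0.83  0.28 -0.43  2.13  1.14  1.58  0.96] 0.0 0.32 0.09
[-0.8   0.36 -0.4   2.17  1.21  1.51  0.87] 0.0 0.28 0.09
[-0.78  0.46 -0.35  2.2   1.29  1.45  0.77] 0.0 0.25 0.1

[-0.74  0.47 -0.32  2.21  1.35  1.4   0.77] 0.0 0.24 0.06
[-0.7   0.49 -0.28  2.2   1.41  1.35  0.77] 0.0 0.25 0.06
[-0.66  0.51 -0.24  2.2   1.47  1.31  0.77] 0.0 0.25 0.06

[-0.64  0.45 -0.24  2.18  1.46  1.3   0.85] 0.0 0.27 0.08
[-0.62  0.4  -0.23  2.15  1.45  1.28  0.93] 0.0 0.3 0.08
[-0.6   0.36 -0.23  2.13  1.43  1.27  1.  ] 0.0 0.32 0.08
[-0.59  0.32 -0.22  2.09  1.42  1.26  1.08] 0.0 0.36 0.08
shift cm in tool now [ 9.71 -4.97 -7.82] in target axes [  2.93   5.62 -11.83] turn [ 1.0168 -0.2104 -2.276 ]
then [-1.29373654 10.70870071 14.51245561]
```

{"op": "jog_arm", "data": {
  "deltas": [
    [[0,0,0],[0.0462,-0.0096,-0.1035]],
    [[0,0,0],[0.0462,-0.0096,-0.1035]],
    [[0,0,0],[0.0462,-0.0096,-0.1035]],
    [[0,0,0],[0.0462,-0.0096,-0.1035]],
    [[0,0,0],[0.0462,-0.0096,-0.1035]],
    [[0,0,0],[0.0462,-0.0096,-0.1035]],
    [[0,0,0],[0.0462,-0.0096,-0.1035]],
    [[0,0,0],[0.0462,-0.0096,-0.1035]],
    [[0,0,0],[0.0462,-0.0096,-0.1035]],
    [[0,0,0],[0.0462,-0.0096,-0.1035]],
    [[0,0,0],[0.0462,-0.0096,-0.1035]],
    [[0,0,0],[0,0,0]]
  ]
}}

```text
clock: 7.42
position: [0.545, 0.2067, 0.2334]
ee_rot: [-0.077, 2.542, -0.547]
wrist_force: [-0.9, 0.2, -0.4]
grip_width: 0.0001
finger_force: 0.0
```

```bash
python3 log.py; python3 -c "
from rel import *
rel([.42,.25,.24],RP)"
```

```text
[-0.589  0.057 -0.226  1.925  0.76   1.176  0.508] [0.545 0.207 0.233] [-0.077  2.542 -0.547]
shift cm in tool now [ 9.67  3.03 -8.53] in target axes [  2.96   5.28 -11.78] turn [ 0.5103 -0.1103 -1.1305]
```

{"op": "jog_arm", "data": {
  "deltas": [
    [[0,0,0],[0.0464,-0.01,-0.1028]],
    [[0,0,0],[0.0464,-0.01,-0.1028]],
    [[0,0,0],[0.0464,-0.01,-0.1028]],
    [[0,0,0],[0.0464,-0.01,-0.1028]],
    [[0,0,0],[0.0464,-0.01,-0.1028]],
    [[0,0,0],[0.0464,-0.01,-0.1028]],
    [[0,0,0],[0.0464,-0.01,-0.1028]],
    [[0,0,0],[0.0464,-0.01,-0.1028]],
    [[0,0,0],[0.0464,-0.01,-0.1028]],
    [[0,0,0],[0.0464,-0.01,-0.1028]],
    [[0,0,0],[0.0464,-0.01,-0.1028]],
    [[0,0,0],[0,0,0]]
  ]
}}

```text
clock: 8.42
position: [0.5446, 0.2036, 0.2329]
ee_rot: [-1.333, 1.963, -1.511]
wrist_force: [-0.4, -0.2, -0.5]
grip_width: -0.0001
finger_force: 0.0
```

{"op": "jog_arm", "data": {
  "deltas": [
    [[0.74,1.32,-2.95],[0,0,0]],
    [[0.74,1.32,-2.95],[0,0,0]],
    [[0.74,1.32,-2.95],[0,0,0]],
    [[0.74,1.32,-2.95],[0,0,0]],
    [[0,0,0],[0,0,0]]
  ]
}}

```text
clock: 8.83
position: [0.417, 0.2525, 0.2416]
ee_rot: [-1.329, 1.962, -1.499]
wrist_force: [0.0, 0.5, -0.6]
grip_width: -0.0002
finger_force: 0.0
```

```bash
python3 log.py; python3 -c "
from rel import *
rel(LU-.1*ZP-.035*G,RP)"
```

```text
[-0.893  0.217 -0.434  2.06   1.074  1.661  1.044] [0.417 0.253 0.242] [-1.329  1.962 -1.499]
shift cm in tool now [-1.13 10.68 14.97] in target axes [-1.28 10.71 14.93] turn [ 0.003   0.0044 -0.0079]
```

{"op": "jog_arm", "data": {
  "deltas": [
    [[-0.2,1.78,2.49],[0.003,0.004,-0.008]],
    [[-0.2,1.78,2.49],[0,0,0]],
    [[-0.2,1.78,2.49],[0,0,0]],
    [[-0.2,1.78,2.49],[0,0,0]],
    [[-0.2,1.78,2.49],[0,0,0]],
    [[-0.2,1.78,2.49],[0,0,0]],
    [[0,0,0],[0,0,0]],
    [[0,0,0],[0,0,0]]
  ]
}}

```text
clock: 9.5
position: [0.4851, 0.1697, 0.0867]
ee_rot: [-1.329, 1.964, -1.521]
wrist_force: [0.6, -0.8, 0.4]
grip_width: 0.0001
finger_force: 0.0
```

```bash
cat > wr.py <<'E'
from rel import *
from plant import cams
i=cams.camera_info('wrist');M=np.linalg.inv(i['mount'])
def wp(X,p,R):
    c=M[:3,:3]@R.inv().apply(np.array(X)-p)+M[:3,3];return np.array([i['fx']*c[0]/c[2]+i['cx'],i['fy']*c[1]/c[2]+i['cy']])
E
python3 - <<'E'
from wr import *
import cv2
p,R=pose();im=cams.camera('wrist');cv2.imwrite('pics/w3.png',im)
print(p);rel(LU-.02*G,RP)
for X in ([.5529,.3001,.0953],[.5537,.023,.0967],[.63,.0206,.1715],LU):print(wp(X,p,R).round(0))
E
```

```text
[0.48505404 0.16972002 0.08668994]
shift cm in tool now [-0.41 -1.15  9.44] in target axes [-0.32 -1.17  9.44] turn [-0.0022 -0.0088 -0.0006]
[191. 592.]
[220.  76.]
[ 94. 101.]
[230. 221.]
```

View pics/w3.png

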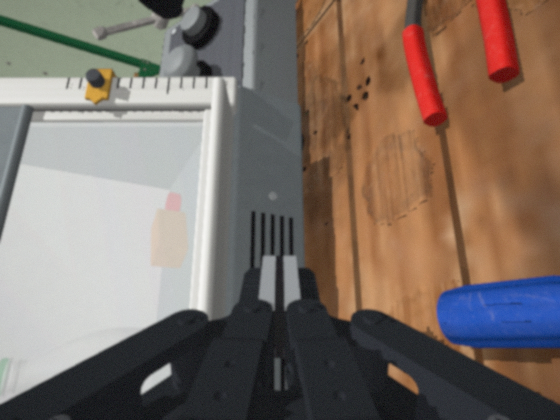

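```bash
python3 - <<'E'
from wr import *
import cv2
p,R=pose();im=cv2.imread('pics/w3.png')
o=np.array([.5533,0,.0960]);big=cv2.resize(im[50:330,60:330],None,fx=2.1,fy=2.1,interpolation=2)
for y in(.0235,.2995):
  q=[]
  for a in(0,.047):
    for t in(0,-.008):
      X=o+[0,y,0]+a*XI+t*G;u=wp(X,p,R);q.append(u);print(y,a,t,u.round())
  for u in q:cv2.circle(big,tuple(int(v) for v in((u-[60,50])*2.1)),3,(0,0,255),-1)
cv2.imwrite('pics/w3c.png',big)
E
```

```text
0.0235 0 0 [223.  74.]
0.0235 0 -0.008 [234.  74.]
0.0235 0.047 0 [231. 113.]
0.0235 0.047 -0.008 [241. 113.]
0.2995 0 0 [193. 584.]
0.2995 0 -0.008 [211. 584.]
0.2995 0.047 0 [211. 532.]
0.2995 0.047 -0.008 [225. 532.]
```

View pics/w3c.png

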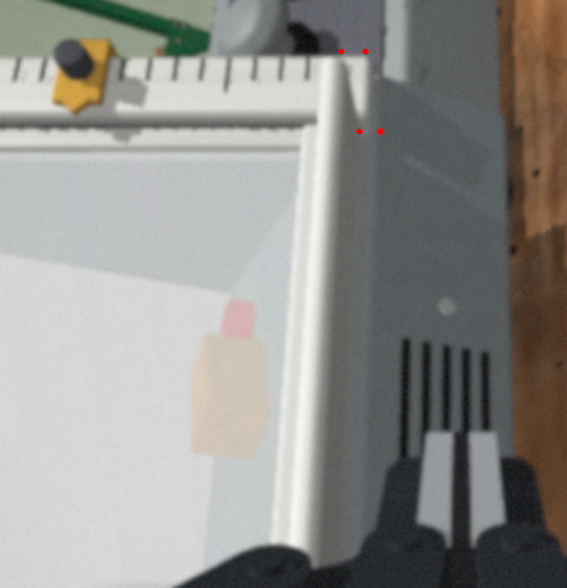

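{"op": "jog_arm", "data": {
  "deltas": [
    [[-0.08,-0.15,2.36],[0,0,0]],
    [[-0.08,-0.15,2.36],[0,0,0]],
    [[-0.08,-0.15,2.36],[0,0,0]],
    [[-0.08,-0.15,2.36],[0,0,0]],
    [[0,0,0],[0,0,0]],
    [[0,0,0],[0,0,0]]
  ]
}}

```text
clock: 10.05
position: [0.5581, 0.1198, 0.0573]
ee_rot: [-1.327, 1.961, -1.518]
wrist_force: [-0.5, -0.9, -1.1]
grip_width: -0.0002
finger_force: 0.0
```

{"op": "jog_arm", "data": {
  "deltas": [
    [[0,-0.5,0],[0,0,0]],
    [[0,-0.3,0],[0,0,0]],
    [[0,-0.3,0],[0,0,0]],
    [[0,0,0],[0,0,0]]
  ]
}}

```text
clock: 10.38
position: [0.5628, 0.121, 0.0669]
ee_rot: [-1.331, 1.958, -1.517]
wrist_force: [0.4, 1.0, 0.5]
grip_width: -0.0002
finger_force: 0.0
```

```bash
python3 - <<'E'
from rel import *
rel(LU,RP);print(telemetry.sense()['joints'].round(2))
E
```

```text
shift cm in tool now [ 0.03 -1.37  0.13] in target axes [ 0.03 -1.37  0.12] turn [-0.004  -0.0055  0.0003]
[-0.69  0.5  -0.21  2.19  1.46  1.3   0.78]
```

{"op": "jog_arm", "data": {
  "deltas": [
    [[0,-0.3,0],[0,0,0]],
    [[0,-0.3,0],[0,0,0]],
    [[0,-0.3,0],[0,0,0]],
    [[0,-0.3,0],[0,0,0]],
    [[0,-0.3,0],[0,0,0]]
  ]
}}

```text
clock: 10.8
position: [0.5689, 0.12, 0.0782]
ee_rot: [-1.335, 1.96, -1.518]
wrist_force: [-3.6, 2.2, -3.3]
grip_width: 0.0003
finger_force: 2.0
```

{"op": "jog_arm", "data": {
  "deltas": [
    [[0,-0.5,0],[0,0,0]],
    [[0,-0.5,0],[0,0,0]],
    [[0,-0.5,0],[0,0,0]],
    [[0,-0.5,0],[0,0,0]],
    [[0,-0.5,0],[0,0,0]],
    [[0,-0.5,0],[0,0,0]]
  ]
}}

```text
clock: 11.3
position: [0.5838, 0.1199, 0.1059]
ee_rot: [-1.332, 1.959, -1.519]
wrist_force: [-3.7, 2.6, -3.4]
grip_width: 0.0001
finger_force: 2.2
```

{"op": "jog_arm", "data": {
  "deltas": [
    [[0,-0.5,0],[0,0,0]],
    [[0,-0.5,0],[0,0,0]],
    [[0,-0.5,0],[0,0,0]],
    [[0,-0.5,0],[0,0,0]],
    [[0,-0.5,0],[0,0,0]],
    [[0,-0.5,0],[0,0,0]],
    [[0,-0.5,0],[0,0,0]],
    [[0,0,0],[0,0,0]],
    [[0,0,0],[0,0,0]]
  ]
}}

```text
clock: 12.05
position: [0.6007, 0.1187, 0.1379]
ee_rot: [-1.328, 1.959, -1.523]
wrist_force: [-0.2, 0.5, 0.2]
grip_width: -0.0
finger_force: 0.0
```

```bash
python3 - <<'E'
from wr import *
import cv2
p,R=pose();print(p@G,p);im=cams.camera('wrist');cv2.imwrite('pics/w4.png',im)
np.savez('w4.npz',p=p,q=R.as_rotvec())
cv2.imwrite('pics/w4c.png',cv2.resize(im[0:240,120:400],None,fx=2.5,fy=2.5,interpolation=2))
E
```

```text
0.40376985364534496 [0.60069341 0.11865815 0.13790329]
```

View pics/w4c.png

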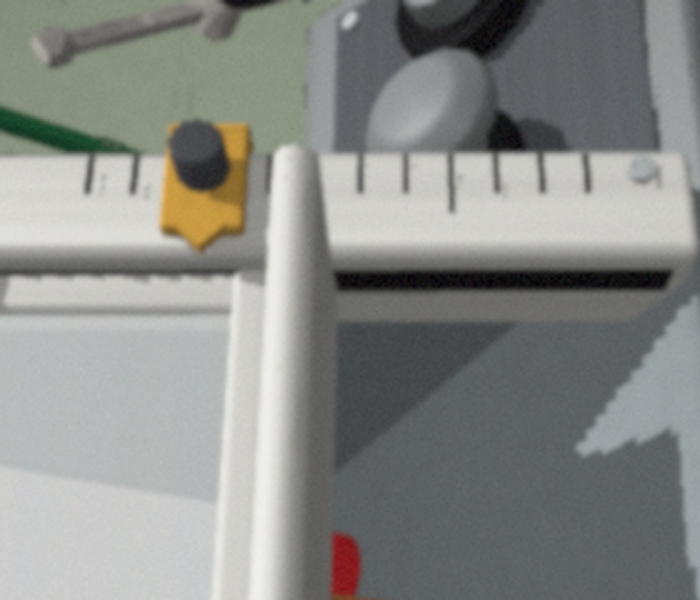

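```bash
cat > m.py <<'E'
from wr import *
from tri import proj
from scipy.optimize import least_squares
d=np.load('w4.npz');p4,R4=d['p'],Ro.from_rotvec(d['q'])
p3,R3=np.array([.48505,.16972,.08669]),Ro.from_rotvec([-1.329,1.964,-1.521])
f=lambda X:np.r_[wp(X,p3,R3)-[95.7,103.3],wp(X,p4,R4)-[200.4,100],.7*(proj('scene',X)-[286.6,171]),.7*(proj('top',X)-[237.5,170])]
s=least_squares(f,[.63,.02,.17]);T=s.x
if __name__=='__main__':
    print(T,s.fun.round(1),'u',T@G,'xi',T@XI)
    def onplane(px,xi):
        g=lambda X:np.r_[wp(X,p4,R4)-px,(X@XI-xi)*3000];return least_squares(g,T).x
    for nm,px,xi in(('inner low',(253.2,110),.4905),('outer low',(248,60),.4435),('outer up',(230,60),.4435)):
        X=onplane(np.array(px),xi);print(nm,X.round(4),'u',X@G,'du',T@G-X@G)
E
python3 m.py
```

```text
[0.63052003 0.02248292 0.17009984] [ 0.3  0.7 -0.3 -0.5 -0.4  0.2 -0.3 -0.2] u 0.44620046798701607 xi 0.47685910915545693
inner low [0.6298 0.02   0.1397] u 0.41901813946664673 du 0.027182328520369337
outer low [0.5878 0.0254 0.1608] u 0.4178831539905078 du 0.028317313996508275
outer up [0.5915 0.0253 0.1678] u 0.4258901764019987 du 0.020310291585017348
```

{"op": "jog_arm", "data": {
  "deltas": [
    [[0,-0.4,0],[0,0,0]],
    [[0,-0.4,0],[0,0,0]],
    [[0,-0.4,0],[0,0,0]],
    [[0,-0.4,0],[0,0,0]],
    [[0,-0.3,0],[0,0,0]],
    [[0,-0.2,0],[0,0,0]],
    [[0,0,0],[0,0,0]],
    [[0,0,0],[0,0,0]]
  ]
}}

```text
clock: 12.77
position: [0.6102, 0.1201, 0.1556]
ee_rot: [-1.331, 1.958, -1.52]
wrist_force: [-0.1, -0.7, -1.3]
grip_width: 0.0003
finger_force: 0.7
```

```bash
python3 - <<'E'
from wr import *
import cv2
p,R=pose();print(p@G,p);im=cams.camera('wrist');cv2.imwrite('pics/w5.png',im)
np.savez('w5.npz',p=p,q=R.as_rotvec())
cv2.imwrite('pics/w5c.png',cv2.resize(im[40:160,170:310],None,fx=5,fy=5,interpolation=2))
E
```

```text
0.42387980584021395 [0.6101818  0.12014339 0.15563415]
```

View pics/w5c.png

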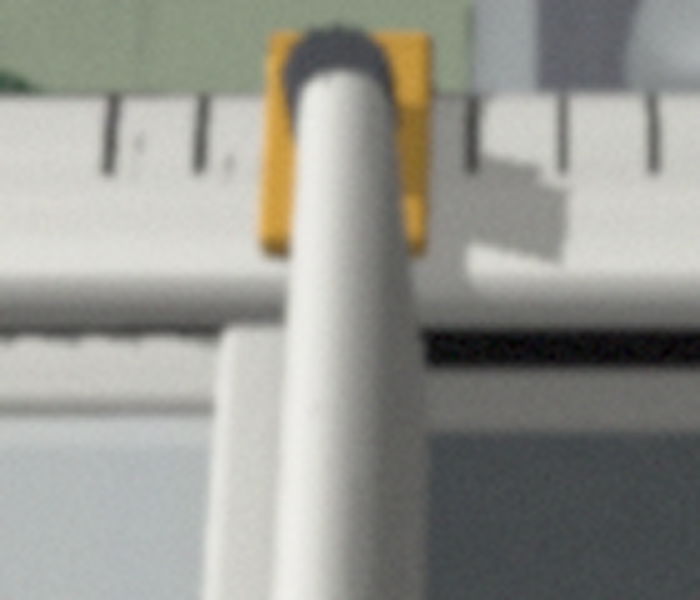

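```bash
sed -i "s/^if __name__.*/d=np.load('w5.npz');p5,R5=d['p'],Ro.from_rotvec(d['q'])\nif __name__=='__main__':/; s/wp(X,p4,R4)-px/wp(X,p5,R5)-px/" m.py
sed -i "s/^    for nm.*/    print(wp(T,p5,R5));\n    for nm,px,xi in(('inner low',(254.6,112),.4905),('outer low',(249,64),.4435),('outer up',(230.5,64),.4435)):/" m.py; python3 m.py
```

```text
[0.6305171  0.02248316 0.17010266] [ 0.3  0.7 -0.3 -0.5 -0.4  0.2 -0.4 -0.2] u 0.44620157813887157 xi 0.47685519586059255
[238.01389614  96.55061265]
inner low [0.6388 0.0231 0.1567] u 0.43826251980408926 du 0.007939058334782312
outer low [0.597  0.0292 0.1781] u 0.4375112049897459 du 0.008690373149125685
outer up [0.6008 0.0292 0.1853] u 0.44568333280645506 du 0.0005182453324165115
```

{"op": "jog_arm", "data": {
  "deltas": [
    [[0,-0.15,0],[0,0,0]],
    [[0,-0.15,0],[0,0,0]],
    [[0,-0.12,0],[0,0,0]],
    [[0,0,0],[0,0,0]],
    [[0,0,0],[0,0,0]]
  ]
}}

```text
clock: 13.23
position: [0.6118, 0.1205, 0.1586]
ee_rot: [-1.333, 1.959, -1.519]
wrist_force: [-1.9, 0.3, -3.3]
grip_width: 0.0003
finger_force: 1.5
```

```bash
python3 - <<'E'
from wr import *
import cv2
p,R=pose();print(p@G,p)
im=cams.camera('wrist');cv2.imwrite('pics/w6.png',im)
from m import T
print('tip px',wp(T,p,R))
g=cv2.cvtColor(im,cv2.COLOR_BGR2GRAY)
for r in(62,64,80,112,116,125):print(r,g[r,215:270:1])
for r in(62,64,112,116):print('prev',r,cv2.imread('pics/w5.png',0)[r,215:270])
E
```

```text
0.42730595601487964 [0.61181692 0.12050774 0.1586451 ]
tip px [244.45535132  95.80521777]
62 [154 109 124 169 197 206 204 206 206 204 206 206 204 204 210 220 230 233
 233 229 222 218 209 195 185 176 163 147 135 125 117 116 101  86  64  45
  42  45  39  46  65  90 106 111 108 107 108 120 129 141 137 138 139 132
 105]
64 [142 103 127 172 200 208 206 210 208 208 207 207 205 210 211 222 230 233
 233 227 223 216 207 195 184 173 160 146 133 126 119 114 106  84  67  48
  41  43  40  50  68  93 105 111 110 110 105 120 136 143 140 141 137 130
 108]
80 [210 210 210 207 208 209 210 211 212 208 210 208 208 210 221 231 233 233
 230 225 219 211 200 191 178 167 154 147 138 129 122 113 102  98 102 117
 137 150 156 158 157 157 155 154 147 131 120 127 140 145 146 142 143 146
 145]
112 [224 219 210 207 204 203 206 204 204 199 198 205 221 230 235 236 231 229
 222 218 209 197 186 173 165 150 144 135 132 119 112 102  97  98  94  97
  96  95  92  79  60  52  46  41  45  41  48  46  44  44  43  42  47  46
  46]
116 [225 219 211 209 205 206 207 204 201 200 200 209 221 231 236 238 232 229
 221 214 209 196 185
[... 594 characters left out ...]
prev 64 [204 206 206 207 205 203 202 201 187 169 159 152 136 128 168 214 229 234
 230 225 220 213 203 192 183 170 159 147 131 125 118 110 100  93  91  93
 107 105 110 107 111 120 131 138 140 137 136 119  91  75 112 159 189 203
 205]
prev 112 [222 217 208 205 204 202 203 201 200 198 200 202 220 231 233 234 231 226
 221 213 204 195 185 173 161 151 144 131 124 119 108 100  97  93  95  94
  93  91  90  77  53  37  24  32  30  30  30  32  30  27  27  31  34  31
  28]
prev 116 [223 214 208 204 207 202 201 202 200 198 200 209 222 231 235 235 230 226
 221 214 201 195 182 168 160 150 140 135 128 115 109  99  96  93  93  94
  93  95  96  96 101 101 107 105 102 105 105 105 110 103 104 104 106 108
 109]
```

{"op": "jog_arm", "data": {
  "deltas": [
    [[0,-0.06,0],[0,0,0]],
    [[0,0,0],[0,0,0]],
    [[0,0,0],[0,0,0]]
  ]
}}

```text
clock: 13.53
position: [0.612, 0.1205, 0.159]
ee_rot: [-1.333, 1.959, -1.518]
wrist_force: [-2.6, 1.1, -2.7]
grip_width: -0.0001
finger_force: 1.7
```

```bash
python3 -c "
from rel import *
p,R=pose();print(p@G)"
```

```text
0.4277440102769114
```

Now at the mark; lower the fingers off the lip and back away.

{"op": "jog_arm", "data": {
  "deltas": [
    [[0,0.5,0],[0,0,0]],
    [[0,1.0,0],[0,0,0]],
    [[0,1.0,0],[0,0,0]],
    [[0,0,-3],[0,0,0]],
    [[0,0,-4],[0,0,0]],
    [[0,0,-4],[0,0,0]],
    [[0,0,-3],[0,0,0]],
    [[0,0,0],[0,0,0]],
    [[0,0,0],[0,0,0]]
  ]
}}

```text
clock: 14.28
position: [0.4987, 0.2029, 0.1903]
ee_rot: [-1.334, 1.956, -1.517]
wrist_force: [0.6, -0.9, -0.9]
grip_width: -0.0001
finger_force: 0.0
```

```bash
python3 - <<'E'
from wr import *
from m import T
import cv2
p,R=pose();im=cams.camera('wrist');cv2.imwrite('pics/w7.png',im);g=cv2.cvtColor(im,6)
u0=T@G
o=.4435
def P(xi,y,u):return xi*XI+np.array([0,y,0])+u*G
for y in(.05,.08):
  a=wp(P(o,y,u0+.004),p,R);b=wp(P(o,y,u0-.004),p,R);c=wp(P(.4905,y,u0-.004),p,R);print(y,a,b,c)
  r=int(round(a[1]));c0=int(a[0])-15;print(r,c0,g[r,c0:c0+60])
print('tip',wp(T,p,R));hsv=cv2.cvtColor(im,cv2.COLOR_BGR2HSV);m=cv2.inRange(hsv,(15,150,100),(30,255,255));m[150:]=0
ys,xs=np.nonzero(m);print('brass',xs.min(),xs.max(),ys.min(),ys.max())
E
```

```text
0.05 [219.08698397  98.30436291] [229.28897582  98.31447349] [236.00259951 129.32410928]
98 204 [119 114 113 117 116 118 113 118 120 131 138 140 141 146 160 205 236 241
 238 231 218 197 173 156 137 121 113 104 105 104 105 107 111 110 112 109
 113 113 110 113 109 110 110 113 112 112 109 111 113 113 112 113 113 113
 112 111 115 112 114 110]
0.08 [216.92422824 132.10682515] [227.47137982 132.12109562] [234.6276635  159.46029581]
132 201 [201 203 200 199 200 201 200 204 213 228 237 234 226 224 223 228 238 245
 245 241 232 220 196 175 152 136 126 113 107 101 105 106 105 106 106  98
  91  82  80  85  83  80  81  77  80  85  78  80  80  84  80  82  80  82
  78  80  78  79  80  83]
tip [231.04437058  94.2189726 ]
brass 234 387 21 89
```

```bash
python3 -c "
from plant import finish_job
print(finish_job())"
```

```text
the job is handed in; nothing more can be done
None
```

I pressed the start button fully (it bottomed out), then pushed the window up from beneath its lip until the lip was level with the brass pointer, about 0.3 mm off by the wrist camera. I took the hand clear and handed the job in at about 14 s; the hand-in returned no verdict.

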